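Set the pressure screw of a block-printing press

TASK

Set the running clearance of the small green block-printing press: turn the tee handle on top clockwise until the screw bottoms and will go no further, hand-tight but not forced, then back the handle off by a quarter turn from there and let go of it. Leave the jar of brushes, the sharpener, the ink pot and the wooden bar around the press alone.

Things in the scene. Friction and masses are not known exactly. Their poses are not given: they have to be found in the camera images.
- press: Small green and steel bench press, fixed to the table. Base 220 (x) x 210 (y) x 22 mm; two steel columns at y = +-80 mm carry a green bridge 55 (x) x 210 (y) mm, top 140 mm above the table, with a brass dial (radius 26 mm, 3 mm thick) in its middle and column nuts up to 152 mm. Origin: centre of the base's underside, at table height; the vertical screw axis passes through it. z up.
- handle (a point): Centre of the steel tee handle on the press, on the screw axis, 190 mm above the table: a level bar 90 mm long (this frame's x), 14 mm wide (y), 26 mm tall (z), its +x end red. A 12 mm neck leaves about 34 mm clear under the bar. The frame turns with the handle. Clockwise from above (yaw falling) tightens. The thread is fine: handle and shoe change height by less than 1 mm.
- screw: The screw with its handle, same yaw; origin on its axis at the table. It starts 0.8 to 2.7 rad before the stop and can be turned back 1.7 rad from there; the yaw at which it bottoms differs every time and cannot be seen (the stop, nut_c1, is inside the bridge). It turns against about 0.05 N m; at the stop the torque climbs about 3 N m per further rad. 0.15 to 0.6 N m is hand-tight, more is forced.
- jar: Glass jar of brushes, 72 mm diameter, glass 85 mm tall, brushes to about 160 mm; loose, stands near the press. Origin: centre of its underside.
- sharpener: Teal desk pencil sharpener, 75 x 45 x 40 mm, loose. Origin: centre of its underside.
- ink: Small ink pot with black cap, 44 mm diameter, 70 mm tall, loose. Origin: centre of its underside.
- bar: Bare wooden stretcher bar lying on the table, 40 (x) x 200 (y) x 18 mm, loose. Origin: centre of its underside.

How it is judged:
By the outcome, as a careful person would: the job done as asked, in the order asked, and still so for the second after the job is handed in, with the robot touching nothing.
It also fails if it takes over 72 s, if anything falls off the work surface, if the arm or the gripper's body presses on something with over 40 N, if the wrist force passes 120 N, or if a joint passes its speed limit or range.

ROBOT

A 7-joint arm with a two-finger parallel gripper is mounted at the origin on the work surface. World frame = base frame: x ahead of the robot, y to its left, z up, the work surface at z = 0. Lengths are in m, angles in rad, forces in N, time in s.
With the tool pointing down it reaches from about 0.425 to 0.825 m from the base axis. Payload 3.6 kg.
Tool frame: the origin (TCP) lies on the centre line of the jaws, within the pads' length; the fingertips stand bot.tcp_to_tips ahead of it and the grasp point (between the pads) lies 3 mm ahead of it (bot.tcp_to_tips is the distance from the TCP to the fingertips, in m); z points along the fingers, y is the line along which they close (so a half turn about z gives the same grasp; the last joint's range is limited). The gripper opens to 93 mm and grips with 3 to 60 N. Pads are 15 mm wide; open, the fingers measure 128 mm over their backs; the gripper's body (75 mm by 188 mm) begins 65 mm behind the grasp point.
Start: joints at [-1.333, 0.615, -0.013, 1.423, 0.008, 1.103, -0.04], TCP at [0.169, 0.627, 0.241] pointing down, gripper open.
Joint ranges: [-3.12, 3.12], [-0.3, 2.06], [-1.34, 1.32], [0.26, 2.42], [-1.36, 4.5], [0.01, 1.98], [-2.84, 2.84]. Speed limits (rad/s): [2.79, 2.79, 3.14, 3.14, 3.14, 3.14, 3.14].

INTERFACE

Orientations are given as a rotation vector (axis times angle).
In Python, from rig import telemetry, read_camera, get_calibration, ticket, bot gives the robot as it stands.
- The arm moves only by the tool servo_tool, never from a script. Its arguments are lists of equal length, an entry for each row: "translation": the shift along the tool's x, y, z in units of 0.12 m (1.0 is 0.12 m), a list of three; "dr": the turn, a rotation vector about the tool's x, y, z in units of 90 degrees (1.0 is 90 degrees), a list of three; "claw": the opening, from 0 (shut) to 1 (fully open). In form: {"translation": [[dx, dy, dz], ...], "dr": [[wx, wy, wz], ...], "claw": [claw, ...]}. A call has 1 to 10 rows; each row is the pose to reach, as a shift and turn from the pose commanded when the call began, along the tool's axes at that moment; what a row does not reach only later rows make up. A row lasts 1/10 s, in which the tool goes at most 50 mm and 8.59 degrees, less where a joint would pass 70% of its speed; a pose out of reach is approached as far as the arm can. A call with a number of a shift or a turn outside -1 to 1 is refused whole. A call with a gripper value outside its range is refused whole. The fingers move at their own pace and stop on an object; "newtons" is the grip in N (left out, the last holds). Time passes only in rows, so rows that repeat a pose let the fingers close. It gives the time, the measured TCP pose, the force, the opening and the grip force at its end, in the units of the state.
- telemetry.read_state(): the state, without advancing time (a new reading comes with each control period).
- read_camera(name): name is "scene" or "top" or "wrist"; returns the picture (480x640x3 uint8, red, green, blue); there is no depth.
- get_calibration(name): a dict with "intrinsics" (3x3 intrinsics, pixels), "k1" (the pictures are not rectified: a ray, as slopes to the right and down, at radius r is drawn at 1 + k1 r^2 times it, then the intrinsics apply), "camera_from_world" (4x4, takes a point from world to camera coordinates). Camera axes: x right, y down, z forward; pixel columns grow to the right and rows downward; lengths in m; the calibration is good to about 2 mm. A picture is of the moment at which its call begins: read the wrist's pose just before it. get_calibration takes no time and is no camera call; for the wrist camera it gives the pose at the moment of the call.
- ticket.finish_job(): hands the job in; it is judged then, once.
The state is a dict: "time": time; "joint_pos": joint angles; "qd": joint speeds; "joint_efforts": joint torques, N m; "ee_pos": TCP position; "eef_rot": TCP orientation; "wrist_force": force on the tool from outside, world axes, zero at the start; "torque": the same for the moment, N m; "gripper_width": finger opening in m; "gripper_force": force on a finger pad.
Only numpy, scipy, OpenCV 4.12 (cv2) and the standard library are available. Lean on these libraries where they do the work, as an engineer would, in place of code of your own. Each camera call takes 0.05 s, during which the arm holds its last target. There are 200 camera calls.

## Working session

There is one attempt and no reset: what is moved stays moved. The work goes in short steps, Python scripts to look and compute and a tool call to move; the robot and the scene stay as the last step left them, time stands still between calls to the robot, and variables do not carry over. Pictures are saved under pics/ and viewed, at most 10 in all, crops included, and the job is handed in when it is done.

Besides the shell and the picture viewer there is one more tool, called after "Emit:" by a JSON object that holds its "op" and its "data", one argument or row to a line. servo_tool: Moves the arm, as the interface text tells. Its arguments: {"type":"object","properties":{"translation":{"type":"array"},"dr":{"type":"array"},"claw":{"type":"array"},"newtons":{"type":"number"}},"required":["translation","dr","claw"]}

```bash
mkdir -p pics; python3 - <<'E'
from rig import telemetry, read_camera, get_calibration, bot
import cv2
for n in ("scene","top"):
    cv2.imwrite(f"pics/{n}0.png",read_camera(n)[:,:,::-1])
    c=get_calibration(n);print(n,c)
s=telemetry.read_state();print(s,bot.tcp_to_tips)
E
```

```text
scene {'intrinsics': array([[508.433423  ,   0.        , 318.08025995],
       [  0.        , 508.433423  , 241.3156337 ],
       [  0.        ,   0.        ,   1.        ]]), 'k1': -0.0996991101567098, 'camera_from_world': array([[-0.8605247 ,  0.50926064, -0.01228166,  0.48641799],
       [ 0.35541305,  0.5829392 , -0.7306596 , -0.16307289],
       [-0.36493671, -0.6331157 , -0.68263146,  1.34221026],
       [ 0.        ,  0.        ,  0.        ,  1.        ]])}
top {'intrinsics': array([[572.4694832 ,   0.        , 317.79013132],
       [  0.        , 572.4694832 , 236.07978776],
       [  0.        ,   0.        ,   1.        ]]), 'k1': -0.10428040650605488, 'camera_from_world': array([[-0.03020978, -0.99949768,  0.00957925,  0.07189267],
       [-0.992441  ,  0.02885328, -0.11928268,  0.5827721 ],
       [ 0.11894637, -0.01311035, -0.99281412,  1.01999572],
       [ 0.        ,  0.        ,  0.        ,  1.        ]])}
{'time': 0.1, 'joint_pos': array([-1.33350239,  0.61582332, -0.01259686,  1.42471751,  0.00809921,
        1.10340504, -0.0404086 ]), 'qd': array([ 3.11496067e-05, -3.81632711e-03, -1.21013317e-03, -2.55167491e-03,
       -2.15622731e-03,  1.66861645e-03,  2.49482679e-04]), 'joint_efforts': array([ 1.60269094e-03, -4.60043085e+01,  2.10204357e-01, -1.66245157e+01,
       -6.11688383e-02,  1.69378583e-02,  1.07855483e-04]), 'ee_pos': array([0.16931151, 0.6268824 , 0.23960349]), 'eef_rot': array([-0.41306838, -3.11404981,  0.00359337]), 'wrist_force': array([ 0.44468986, -1.56897708, -0.38505552]), 'torque': array([0.00438542, 0.01635755, 0.03710503]), 'gripper_force': 0.0, 'gripper_width': 0.09311227815587077} 0.022
```

View pics/scene0.png

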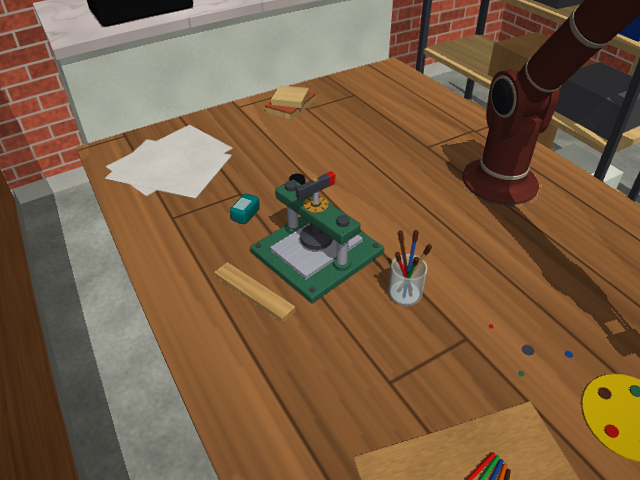

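View pics/top0.png

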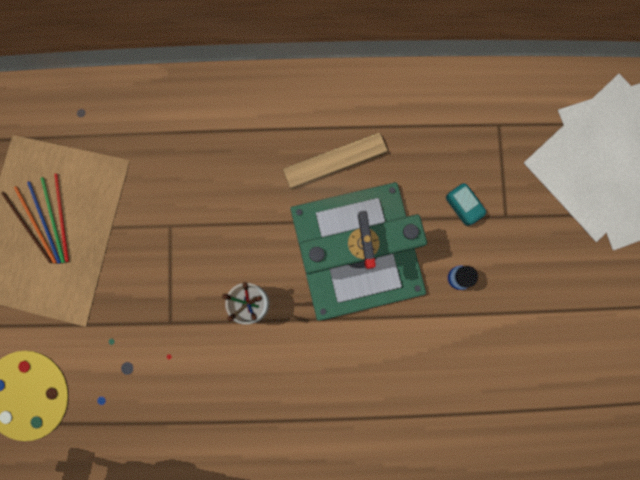

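The top view shows the handle bar running from about (363,213) to its red end at about (370,266). The column nuts are at (317,255) and (411,232), and the jar, ink, sharpener and bar stand clear around the press.

```bash
cat > h.py <<'E'
import numpy as np, cv2
from rig import telemetry, read_camera, get_calibration
from scipy.spatial.transform import Rotation as R
def ray(c,uv):
    K=c["intrinsics"]; d=np.array([c["k1"],0,0,0,0.])
    p=cv2.undistortPoints(np.array([[uv]],float),K,d)[0,0]
    T=c["camera_from_world"]; Rm=T[:3,:3]
    return -Rm.T@T[:3,3], Rm.T@np.array([p[0],p[1],1])
def at(c,uv,z):
    o,d=ray(c,uv); return o+d*(z-o[2])/d[2]
E
python3 - <<'E'
from h import *
np.set_printoptions(precision=4,suppress=True)
c=get_calibration("top")
for n,uv,z in [("h-",(363,213),.203),("h+",(370,267),.203),("nutL",(317,255),.152),("nutR",(411,232),.152),("c1",(291,207),.022),("c2",(397,183),.022),("c3",(426,294),.022),("c4",(319,320),.022),("jar",(246,303),.085),("ink",(466,277),.07)]:
    print(n,at(c,uv,z))
im=read_camera("top")[190:290,290:440]
cv2.imwrite("pics/c1.png",cv2.resize(im,None,fx=5,fy=5,interpolation=2)[:,:,::-1])
s=telemetry.read_state()
print(R.from_rotvec(s["eef_rot"]).as_matrix())
E
```

```text
h- [ 0.5986 -0.0146  0.203 ]
h+ [ 0.5142 -0.0221  0.203 ]
nutL [0.5396 0.0584 0.152 ]
nutR [ 0.5729 -0.0972  0.152 ]
c1 [0.6425 0.103  0.022 ]
c2 [ 0.683  -0.0985  0.022 ]
c3 [ 0.4722 -0.1428  0.022 ]
c4 [0.431  0.0569 0.022 ]
jar [0.4655 0.1831 0.085 ]
ink [ 0.4993 -0.2068  0.07  ]
[[-0.9654  0.2607 -0.0005]
 [ 0.2607  0.9654 -0.0018]
 [-0.     -0.0019 -1.    ]]
```

View pics/c1.png

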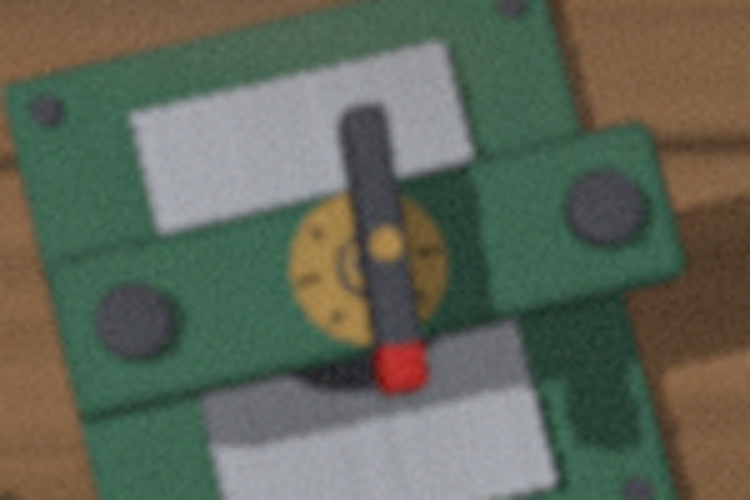

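Emit:
{"op": "servo_tool", "data": {
  "translation": [
    [-1,-0.96,-0.17],
    [-1,-0.96,-0.17],
    [-1,-0.96,-0.17],
    [-1,-0.96,-0.17],
    [-1,-0.96,-0.17]
  ],
  "dr": [
    [0,0,0],
    [0,0,0],
    [0,0,0],
    [0,0,0],
    [0,0,0]
  ],
  "claw": [1,1,1,1,1]
}}

```text
time: 0.65
ee_pos: [0.2578, 0.4826, 0.2617]
eef_rot: [0.422, 3.112, -0.0]
wrist_force: [-0.1, 0.5, 0.2]
gripper_width: 0.0929
gripper_force: 0.0
```

Emit:
{"op": "servo_tool", "data": {
  "translation": [
    [-1,-0.96,0],
    [-1,-0.96,0],
    [-1,-0.96,0],
    [-1,-0.96,0],
    [-1,-0.96,0]
  ],
  "dr": [
    [0,0,0],
    [0,0,0],
    [0,0,0],
    [0,0,0],
    [0,0,0]
  ],
  "claw": [1,1,1,1,1]
}}

```text
time: 1.15
ee_pos: [0.342, 0.3419, 0.2609]
eef_rot: [0.418, 3.114, -0.0]
wrist_force: [-0.0, 0.5, -0.3]
gripper_width: 0.093
gripper_force: 0.0
```

Emit:
{"op": "servo_tool", "data": {
  "translation": [
    [-1,-0.96,0],
    [-1,-0.96,0],
    [-1,-0.96,0],
    [-1,-0.96,0],
    [-1,-0.96,0]
  ],
  "dr": [
    [0,0,0],
    [0,0,0],
    [0,0,0],
    [0,0,0],
    [0,0,0]
  ],
  "claw": [1,1,1,1,1]
}}

```text
time: 1.65
ee_pos: [0.4279, 0.2007, 0.2608]
eef_rot: [0.415, 3.114, 0.001]
wrist_force: [-0.1, 0.3, -0.3]
gripper_width: 0.0929
gripper_force: 0.0
```

Emit:
{"op": "servo_tool", "data": {
  "translation": [
    [-0.76,-0.74,0],
    [-0.76,-0.74,0],
    [-0.76,-0.74,0],
    [-0.76,-0.74,0]
  ],
  "dr": [
    [0,0,0],
    [0,0,0],
    [0,0,0],
    [0,0,0]
  ],
  "claw": [1,1,1,1]
}}

```text
time: 2.05
ee_pos: [0.4935, 0.0905, 0.2607]
eef_rot: [0.416, 3.113, -0.0]
wrist_force: [-0.4, 0.4, -0.1]
gripper_width: 0.093
gripper_force: 0.0
```

Emit:
{"op": "servo_tool", "data": {
  "translation": [
    [-0.75,-0.75,0],
    [-0.75,-0.75,0],
    [-0.75,-0.75,0],
    [-0.75,-0.75,0],
    [-0.75,-0.75,0],
    [-0.75,-0.75,0]
  ],
  "dr": [
    [0,0,-0.22],
    [0,0,-0.22],
    [0,0,-0.22],
    [0,0,-0.22],
    [0,0,-0.22],
    [0,0,-0.22]
  ],
  "claw": [1,1,1,1,1,1]
}}

```text
time: 2.65
ee_pos: [0.5548, -0.015, 0.2607]
eef_rot: [0.138, -3.138, -0.004]
wrist_force: [0.3, 0.7, -0.3]
gripper_width: 0.093
gripper_force: 0.0
```

```bash
python3 - <<'E'
from h import *
np.set_printoptions(precision=4,suppress=True)
c=get_calibration("wrist"); cv2.imwrite("pics/w1.png",read_camera("wrist")[:,:,::-1])
s=telemetry.read_state(); print(s["ee_pos"],s["joint_pos"],s["torque"],c)
print(R.from_rotvec(s["eef_rot"]).as_matrix())
E
```

```text
[ 0.5548 -0.0156  0.2609] [-0.0498  0.4464  0.0596  1.6755 -0.0328  1.0214  1.6794] [-0.0151 -0.0091  0.0008] {'intrinsics': array([[338.3203,   0.    , 315.0359],
       [  0.    , 338.3203, 237.2404],
       [  0.    ,   0.    ,   1.    ]]), 'k1': -0.055577895274689114, 'camera_from_world': array([[-0.0884,  0.9961,  0.0023,  0.0647],
       [ 0.9634,  0.0849,  0.2542, -0.568 ],
       [ 0.253 ,  0.0247, -0.9671,  0.2705],
       [ 0.    ,  0.    ,  0.    ,  1.    ]])}
[[-0.9962 -0.0874 -0.0008]
 [-0.0874  0.9962  0.0022]
 [ 0.0006  0.0023 -1.    ]]
```

View pics/w1.png

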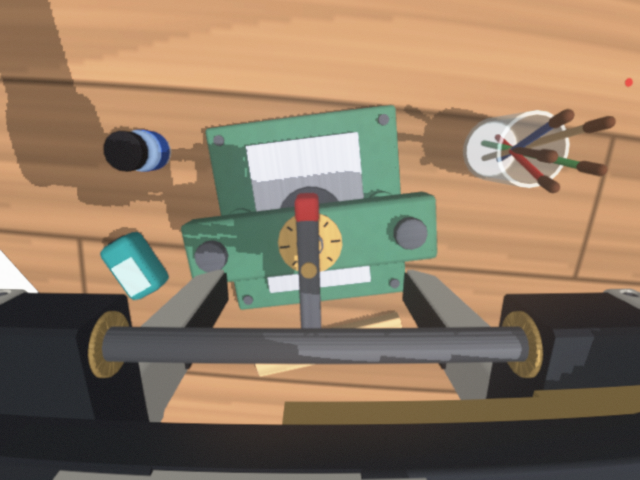

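The wrist view shows the bar vertical in the frame: brass boss at (309,270), bar midline from about (307,210) to (312,315).

```bash
python3 - <<'E'
from h import *
c=get_calibration("wrist")
for uv in [(309,270),(307.5,210),(311.5,315)]: print(at(c,uv,.203))
c=get_calibration("wrist")
for uv in [(211,257),(411,233)]: print(at(c,uv,.152))
E
```

```text
[ 0.55943719 -0.02022698  0.203     ]
[ 0.52095387 -0.02436397  0.203     ]
[ 0.59087029 -0.0159425   0.203     ]
[ 0.57431138 -0.09773133  0.152     ]
[0.54103656 0.05701026 0.152     ]
```

Emit:
{"op": "servo_tool", "data": {
  "translation": [
    [-0.013,-0.039,0.2],
    [-0.013,-0.039,0.4],
    [-0.013,-0.039,0.565],
    [-0.013,-0.039,0.565],
    [-0.013,-0.039,0.565]
  ],
  "dr": [
    [0,0,-0.01],
    [0,0,-0.01],
    [0,0,-0.01],
    [0,0,-0.01],
    [0,0,-0.01]
  ],
  "claw": [1,1,1,1,1]
}}

```text
time: 3.2
ee_pos: [0.5572, -0.0227, 0.1937]
eef_rot: [-0.157, 3.138, 0.001]
wrist_force: [0.7, 0.4, -0.7]
gripper_width: 0.0933
gripper_force: 0.0
```

Emit:
{"op": "servo_tool", "data": {
  "translation": [
    [0,0,0],
    [0,0,0],
    [0,0,0],
    [0,0,0],
    [0,0,0],
    [0,0,0],
    [0,0,0],
    [0,0,0]
  ],
  "dr": [
    [0,0,0],
    [0,0,0],
    [0,0,0],
    [0,0,0],
    [0,0,0],
    [0,0,0],
    [0,0,0],
    [0,0,0]
  ],
  "claw": [0,0,0,0,0,0,0,0],
  "newtons": 40
}}

```text
time: 4.0
ee_pos: [0.5571, -0.0245, 0.1932]
eef_rot: [0.153, -3.138, 0.0]
wrist_force: [-0.3, 0.6, -0.5]
gripper_width: 0.0339
gripper_force: 0.0
```

```bash
cat > st.py <<'E'
from h import *
np.set_printoptions(precision=4,suppress=True)
s=telemetry.read_state(); m=R.from_rotvec(s["eef_rot"]).as_matrix()
print(s["time"],s["ee_pos"],"j7",s["joint_pos"][6],"tq",s["torque"],"F",s["wrist_force"],"w",s["gripper_width"],s["gripper_force"],"yaw",np.arctan2(m[1,0],m[0,0])%(2*np.pi), "ze",m[:,2])
E
python3 st.py
```

```text
4.0 [ 0.5571 -0.0245  0.1932] j7 1.7074081292813217 tq [-0.0169 -0.028  -0.0396] F [-0.3487  0.5919 -0.4706] w 0.033941509244727365 0.0 yaw 3.239016003824466 ze [-0.0001 -0.0001 -1.    ]
```

Emit:
{"op": "servo_tool", "data": {
  "translation": [
    [0,0.038,0],
    [0,0.038,0],
    [0,0.038,0],
    [0,0.038,0],
    [0,0.038,0],
    [0,0.038,0],
    [0,0.038,0]
  ],
  "dr": [
    [0,0,0],
    [0,0,0],
    [0,0,0],
    [0,0,0],
    [0,0,0],
    [0,0,0],
    [0,0,0]
  ],
  "claw": [0.36,0.36,0.36,0,0,0,0],
  "newtons": 40
}}

```text
time: 4.7
ee_pos: [0.5567, -0.0191, 0.1933]
eef_rot: [0.154, -3.138, -0.001]
wrist_force: [-0.6, 1.8, 0.3]
gripper_width: 0.0133
gripper_force: 40.0
```

```bash
python3 st.py
```

```text
4.7 [ 0.5567 -0.0191  0.1933] j7 1.699276664022192 tq [ 0.2426 -0.0024 -0.0041] F [-0.5939  1.7766  0.269 ] w 0.013290352743472879 39.95644211769104 yaw 3.2398458254901517 ze [-0.0002  0.0009 -1.    ]
```

Emit:
{"op": "servo_tool", "data": {
  "translation": [
    [0,0,0],
    [0,0,0],
    [0,0,0],
    [0,0,0],
    [0,0,0],
    [0,0,0],
    [0,0,0],
    [0,0,0],
    [0,0,0]
  ],
  "dr": [
    [0,0,0.06],
    [0,0,0.12],
    [0,0,0.18],
    [0,0,0.24],
    [0,0,0.3],
    [0,0,0.36],
    [0,0,0.4],
    [0,0,0.4],
    [0,0,0.4]
  ],
  "claw": [0,0,0,0,0,0,0,0,0]
}}

```text
time: 5.6
ee_pos: [0.5569, -0.0179, 0.1933]
eef_rot: [-0.819, -3.032, -0.003]
wrist_force: [0.6, 4.5, 0.4]
gripper_width: 0.0137
gripper_force: 40.0
```

```bash
python3 st.py
```

```text
5.6 [ 0.5569 -0.0179  0.1933] j7 1.186806326286152 tq [ 0.9448 -0.0885  0.0599] F [0.6068 4.5325 0.4375] w 0.013696934979344579 39.953994154930115 yaw 2.613877245121078 ze [ 0.0002  0.0023 -1.    ]
```

Emit:
{"op": "servo_tool", "data": {
  "translation": [
    [0,0,0],
    [0,0,0],
    [0,0,0],
    [0,0,0]
  ],
  "dr": [
    [0,0,0.05],
    [0,0,0.09],
    [0,0,0.09],
    [0,0,0.09]
  ],
  "claw": [0,0,0,0]
}}

```text
time: 6.0
ee_pos: [0.5571, -0.0177, 0.1933]
eef_rot: [-1.032, -2.967, -0.004]
wrist_force: [1.1, 5.1, 0.7]
gripper_width: 0.0136
gripper_force: 40.0
```

```bash
python3 st.py
```

```text
6.0 [ 0.5571 -0.0177  0.1933] j7 1.0715328432447817 tq [ 1.032  -0.1387  0.0766] F [1.1446 5.1267 0.6972] w 0.013628552768566414 39.95365619659424 yaw 2.4723457413984375 ze [ 0.0005  0.0028 -1.    ]
```

Emit:
{"op": "servo_tool", "data": {
  "translation": [
    [0,0,0],
    [0,0,0],
    [0,0,0],
    [0,0,0]
  ],
  "dr": [
    [0,0,0.05],
    [0,0,0.08],
    [0,0,0.08],
    [0,0,0.08]
  ],
  "claw": [0,0,0,0]
}}

```text
time: 6.4
ee_pos: [0.5572, -0.0175, 0.1933]
eef_rot: [-1.216, -2.896, -0.005]
wrist_force: [0.3, 4.8, -0.8]
gripper_width: 0.0143
gripper_force: 40.0
```

```bash
python3 st.py
```

```text
6.4 [ 0.5572 -0.0175  0.1933] j7 0.9694099160104273 tq [ 1.0386 -0.2139  0.0482] F [ 0.3115  4.7783 -0.7513] w 0.014308541201624511 39.95343089103699 yaw 2.3468810426741644 ze [ 0.0008  0.003  -1.    ]
```

Emit:
{"op": "servo_tool", "data": {
  "translation": [
    [0,0,0],
    [0,0,0],
    [0,0,0],
    [0,0,0]
  ],
  "dr": [
    [0,0,0.05],
    [0,0,0.08],
    [0,0,0.08],
    [0,0,0.08]
  ],
  "claw": [0,0,0,0]
}}

```text
time: 6.8
ee_pos: [0.5575, -0.0173, 0.1933]
eef_rot: [-1.395, -2.815, -0.005]
wrist_force: [1.4, 5.5, -0.4]
gripper_width: 0.0141
gripper_force: 40.0
```

```bash
python3 st.py
```

```text
6.8 [ 0.5575 -0.0173  0.1933] j7 0.867386590769743 tq [ 1.0554 -0.2612 -0.0063] F [ 1.4343  5.4659 -0.4281] w 0.014061296731754958 39.953336119651794 yaw 2.221387483922387 ze [ 0.0012  0.0031 -1.    ]
```

Emit:
{"op": "servo_tool", "data": {
  "translation": [
    [0,0,0],
    [0,0,0],
    [0,0,0],
    [0,0,0]
  ],
  "dr": [
    [0,0,0.05],
    [0,0,0.08],
    [0,0,0.08],
    [0,0,0.08]
  ],
  "claw": [0,0,0,0]
}}

```text
time: 7.2
ee_pos: [0.5576, -0.0172, 0.1933]
eef_rot: [-1.569, -2.722, -0.006]
wrist_force: [2.3, 5.9, 0.4]
gripper_width: 0.0141
gripper_force: 40.0
```

```bash
python3 st.py
```

```text
7.2 [ 0.5576 -0.0172  0.1933] j7 0.7655883537642378 tq [ 1.1227 -0.3055  0.0454] F [2.251  5.8973 0.3946] w 0.014130396489608874 39.953336119651794 yaw 2.0958930495683132 ze [ 0.0015  0.0033 -1.    ]
```

Emit:
{"op": "servo_tool", "data": {
  "translation": [
    [0,0,0],
    [0,0,0],
    [0,0,0],
    [0,0,0]
  ],
  "dr": [
    [0,0,0.05],
    [0,0,0.08],
    [0,0,0.08],
    [0,0,0.08]
  ],
  "claw": [0,0,0,0]
}}

```text
time: 7.6
ee_pos: [0.5579, -0.0171, 0.1933]
eef_rot: [-1.736, -2.618, -0.006]
wrist_force: [1.8, 6.0, -1.2]
gripper_width: 0.0137
gripper_force: 40.0
```

```bash
python3 st.py
```

```text
7.6 [ 0.5579 -0.0171  0.1933] j7 0.6639269609582069 tq [ 1.099  -0.3572  0.0758] F [ 1.8089  6.0342 -1.1845] w 0.013666604868941909 39.95336830615997 yaw 1.9703129484188509 ze [ 0.0019  0.0033 -1.    ]
```

Emit:
{"op": "servo_tool", "data": {
  "translation": [
    [0,0,0],
    [0,0,0],
    [0,0,0],
    [0,0,0]
  ],
  "dr": [
    [0,0,0.05],
    [0,0,0.08],
    [0,0,0.08],
    [0,0,0.08]
  ],
  "claw": [0,0,0,0]
}}

```text
time: 8.0
ee_pos: [0.5581, -0.017, 0.1933]
eef_rot: [-1.897, -2.504, -0.007]
wrist_force: [2.5, 6.4, -1.1]
gripper_width: 0.0136
gripper_force: 40.0
```

```bash
python3 st.py
```

```text
8.0 [ 0.5581 -0.017   0.1933] j7 0.5624422584639455 tq [ 1.1528 -0.4125  0.0429] F [ 2.4804  6.442  -1.1285] w 0.013644986355576415 39.953259229660034 yaw 1.8447822149473763 ze [ 0.0023  0.0034 -1.    ]
```

Emit:
{"op": "servo_tool", "data": {
  "translation": [
    [0,0,0],
    [0,0,0],
    [0,0,0],
    [0,0,0]
  ],
  "dr": [
    [0,0,0.05],
    [0,0,0.08],
    [0,0,0.08],
    [0,0,0.08]
  ],
  "claw": [0,0,0,0]
}}

```text
time: 8.4
ee_pos: [0.5583, -0.017, 0.1933]
eef_rot: [-2.051, -2.38, -0.007]
wrist_force: [3.4, 6.6, -1.6]
gripper_width: 0.0139
gripper_force: 40.0
```

```bash
python3 st.py
```

```text
8.4 [ 0.5583 -0.017   0.1933] j7 0.4611091841325943 tq [ 1.1033 -0.4702  0.0525] F [ 3.379   6.5935 -1.6457] w 0.013936703992021177 39.953160881996155 yaw 1.7192017707706946 ze [ 0.0027  0.0034 -1.    ]
```

Emit:
{"op": "servo_tool", "data": {
  "translation": [
    [0,0,0],
    [0,0,0],
    [0,0,0],
    [0,0,0]
  ],
  "dr": [
    [0,0,0.05],
    [0,0,0.08],
    [0,0,0.08],
    [0,0,0.08]
  ],
  "claw": [0,0,0,0]
}}

```text
time: 8.8
ee_pos: [0.5586, -0.0169, 0.1933]
eef_rot: [-2.196, -2.247, -0.007]
wrist_force: [4.7, 5.6, -1.9]
gripper_width: 0.0139
gripper_force: 40.0
```

```bash
python3 st.py
```

```text
8.8 [ 0.5586 -0.0169  0.1933] j7 0.35995299710276246 tq [ 1.1288 -0.6164  0.0119] F [ 4.734   5.553  -1.9373] w 0.013874741793285114 39.95317339897156 yaw 1.5936476205235772 ze [ 0.0032  0.0034 -1.    ]
```

Emit:
{"op": "servo_tool", "data": {
  "translation": [
    [0,0,0],
    [0,0,0],
    [0,0,0],
    [0,0,0]
  ],
  "dr": [
    [0,0,0.05],
    [0,0,0.08],
    [0,0,0.08],
    [0,0,0.08]
  ],
  "claw": [0,0,0,0]
}}

```text
time: 9.2
ee_pos: [0.5588, -0.0169, 0.1933]
eef_rot: [2.333, 2.104, 0.008]
wrist_force: [4.8, 4.6, -1.9]
gripper_width: 0.0134
gripper_force: 40.0
```

```bash
python3 st.py
```

```text
9.2 [ 0.5588 -0.0169  0.1933] j7 0.2588430570430436 tq [ 1.1665 -0.6643  0.0064] F [ 4.8165  4.639  -1.8779] w 0.013369888937251813 39.953123331069946 yaw 1.4679597803526656 ze [ 0.0038  0.0033 -1.    ]
```

Emit:
{"op": "servo_tool", "data": {
  "translation": [
    [0,0,0],
    [0,0,0],
    [0,0,0],
    [0,0,0]
  ],
  "dr": [
    [0,0,0.05],
    [0,0,0.08],
    [0,0,0.08],
    [0,0,0.08]
  ],
  "claw": [0,0,0,0]
}}

```text
time: 9.6
ee_pos: [0.5591, -0.017, 0.1933]
eef_rot: [2.46, 1.954, 0.008]
wrist_force: [4.6, 6.8, -1.5]
gripper_width: 0.0139
gripper_force: 40.0
```

```bash
python3 st.py
```

```text
9.6 [ 0.5591 -0.017   0.1933] j7 0.1580110446599271 tq [ 1.1287 -0.7798  0.0235] F [ 4.6245  6.8083 -1.4586] w 0.013869477038227345 39.95309293270111 yaw 1.342298574091049 ze [ 0.0043  0.0032 -1.    ]
```

Emit:
{"op": "servo_tool", "data": {
  "translation": [
    [0,0,0],
    [0,0,0],
    [0,0,0],
    [0,0,0]
  ],
  "dr": [
    [0,0,0.05],
    [0,0,0.08],
    [0,0,0.08],
    [0,0,0.08]
  ],
  "claw": [0,0,0,0]
}}

```text
time: 10.0
ee_pos: [0.5593, -0.017, 0.1933]
eef_rot: [2.578, 1.795, 0.009]
wrist_force: [6.2, 5.9, -2.3]
gripper_width: 0.0138
gripper_force: 40.0
```

```bash
python3 st.py; python3 -c "
from h import *
cv2.imwrite('pics/w2.png',read_camera('wrist')[:,:,::-1])"
```

```text
10.0 [ 0.5593 -0.017   0.1933] j7 0.057322095882968056 tq [ 1.1703 -0.834   0.0274] F [ 6.1538  5.9054 -2.2511] w 0.013801556064496298 39.953089356422424 yaw 1.2167429469841515 ze [ 0.0047  0.003  -1.    ]
```

View pics/w2.png

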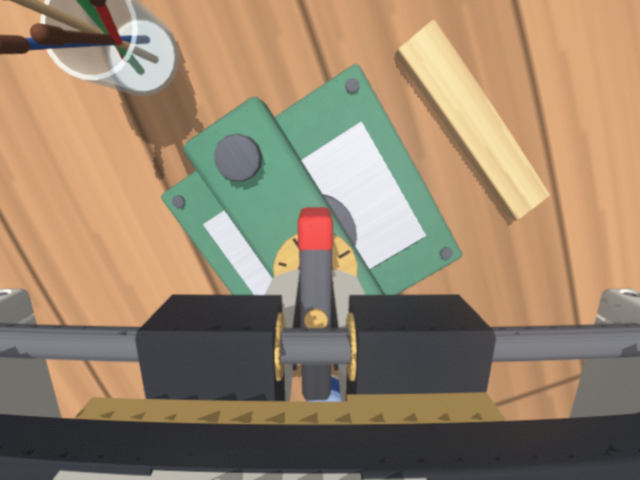

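The wrist view shows the bar still square in the jaws, vertical in the frame from (316,230) to (316,390). It has turned with the tool and not slipped.

Emit:
{"op": "servo_tool", "data": {
  "translation": [
    [0,0,0],
    [0,0,0],
    [0,0,0],
    [0,0,0]
  ],
  "dr": [
    [0,0,0.05],
    [0,0,0.08],
    [0,0,0.08],
    [0,0,0.08]
  ],
  "claw": [0,0,0,0]
}}

```text
time: 10.45
ee_pos: [0.5595, -0.0172, 0.1933]
eef_rot: [2.685, 1.63, 0.009]
wrist_force: [6.5, 5.7, -3.2]
gripper_width: 0.0138
gripper_force: 40.0
```

```bash
python3 st.py
```

```text
10.45 [ 0.5595 -0.0172  0.1933] j7 -0.04329908037050141 tq [ 1.075  -0.9301  0.0313] F [ 6.5354  5.6613 -3.1807] w 0.013817079398926017 39.95308756828308 yaw 1.091013042911548 ze [ 0.0051  0.0027 -1.    ]
```

Emit:
{"op": "servo_tool", "data": {
  "translation": [
    [0,0,0],
    [0,0,0],
    [0,0,0],
    [0,0,0]
  ],
  "dr": [
    [0,0,0.05],
    [0,0,0.08],
    [0,0,0.08],
    [0,0,0.08]
  ],
  "claw": [0,0,0,0]
}}

```text
time: 10.85
ee_pos: [0.5597, -0.0172, 0.1933]
eef_rot: [2.782, 1.458, 0.009]
wrist_force: [8.0, 5.2, -3.2]
gripper_width: 0.0139
gripper_force: 40.0
```

```bash
python3 st.py
```

```text
10.85 [ 0.5597 -0.0172  0.1933] j7 -0.14376461747038125 tq [ 1.0069 -0.9915  0.0847] F [ 8.0049  5.2308 -3.1887] w 0.013914924054494172 39.95181977748871 yaw 0.9654947257187624 ze [ 0.0055  0.0024 -1.    ]
```

Emit:
{"op": "servo_tool", "data": {
  "translation": [
    [0,0,0],
    [0,0,0],
    [0,0,0],
    [0,0,0]
  ],
  "dr": [
    [0,0,0.03],
    [0,0,0.05],
    [0,0,0.05],
    [0,0,0.05]
  ],
  "claw": [0,0,0,0]
}}

```text
time: 11.25
ee_pos: [0.5599, -0.0174, 0.1933]
eef_rot: [2.836, 1.349, 0.01]
wrist_force: [6.6, 5.4, -3.6]
gripper_width: 0.0138
gripper_force: 40.0
```

```bash
python3 st.py
```

```text
11.25 [ 0.5599 -0.0174  0.1933] j7 -0.20588536448792105 tq [ 1.0198 -1.1272  0.2761] F [ 6.6231  5.3885 -3.5527] w 0.01380501585064682 39.98822271823883 yaw 0.8880292823612621 ze [ 0.0058  0.002  -1.    ]
```

Emit:
{"op": "servo_tool", "data": {
  "translation": [
    [0,0,0],
    [0,0,0],
    [0,0,0]
  ],
  "dr": [
    [0,0,0.01],
    [0,0,0.01],
    [0,0,0.01]
  ],
  "claw": [0,0,0]
}}

```text
time: 11.55
ee_pos: [0.5599, -0.0173, 0.1933]
eef_rot: [2.847, 1.327, 0.009]
wrist_force: [6.9, 5.6, -3.5]
gripper_width: 0.0139
gripper_force: 40.0
```

```bash
python3 st.py
```

```text
11.55 [ 0.5599 -0.0173  0.1933] j7 -0.21830877214706712 tq [ 1.0551 -1.1338  0.3632] F [ 6.8998  5.5702 -3.4889] w 0.013880480315322869 40.00959277153015 yaw 0.8726034548011157 ze [ 0.0057  0.002  -1.    ]
```

Emit:
{"op": "servo_tool", "data": {
  "translation": [
    [0,0,0],
    [0,0,0],
    [0,0,0],
    [0,0,0],
    [0,0,0],
    [0,0,0],
    [0,0,0],
    [0,0,0],
    [0,0,0],
    [0,0,0]
  ],
  "dr": [
    [0,0,-0.06],
    [0,0,-0.12],
    [0,0,-0.18],
    [0,0,-0.24],
    [0,0,-0.3],
    [0,0,-0.36],
    [0,0,-0.42],
    [0,0,-0.48],
    [0,0,-0.54],
    [0,0,-0.6]
  ],
  "claw": [0,0,0,0,0,0,0,0,0,0]
}}

```text
time: 12.55
ee_pos: [0.5582, -0.017, 0.1933]
eef_rot: [-1.932, -2.477, -0.007]
wrist_force: [3.1, 6.3, -1.5]
gripper_width: 0.0139
gripper_force: 40.0
```

Emit:
{"op": "servo_tool", "data": {
  "translation": [
    [0,0,0],
    [0,0,0],
    [0,0,0],
    [0,0,0],
    [0,0,0],
    [0,0,0],
    [0,0,0],
    [0,0,0],
    [0,0,0]
  ],
  "dr": [
    [0,0,-0.06],
    [0,0,-0.12],
    [0,0,-0.18],
    [0,0,-0.24],
    [0,0,-0.3],
    [0,0,-0.36],
    [0,0,-0.4],
    [0,0,-0.4],
    [0,0,-0.4]
  ],
  "claw": [0,0,0,0,0,0,0,0,0]
}}

```text
time: 13.45
ee_pos: [0.5571, -0.0177, 0.1933]
eef_rot: [-1.079, -2.95, -0.005]
wrist_force: [0.9, 6.6, 0.7]
gripper_width: 0.0134
gripper_force: 40.0
```

```bash
python3 st.py
```

```text
13.45 [ 0.5571 -0.0177  0.1933] j7 1.0452917017524173 tq [ 1.0922 -0.1698 -0.0554] F [0.9182 6.5671 0.7133] w 0.013401999836171711 39.96224105358124 yaw 2.4405216117273634 ze [ 0.0006  0.0032 -1.    ]
```

Emit:
{"op": "servo_tool", "data": {
  "translation": [
    [0,0,0],
    [0,0,0],
    [0,0,0]
  ],
  "dr": [
    [0,0,-0.03],
    [0,0,-0.03],
    [0,0,-0.03]
  ],
  "claw": [0,0,0]
}}

```text
time: 13.75
ee_pos: [0.5571, -0.0177, 0.1933]
eef_rot: [-1.009, -2.975, -0.005]
wrist_force: [1.4, 6.1, 0.2]
gripper_width: 0.0135
gripper_force: 40.0
```

```bash
python3 st.py
```

```text
13.75 [ 0.5571 -0.0177  0.1933] j7 1.083581586906112 tq [ 0.9954 -0.063  -0.0537] F [1.4101 6.0523 0.1818] w 0.013450911994184694 39.963231682777405 yaw 2.4875521732601396 ze [ 0.0005  0.0031 -1.    ]
```

Emit:
{"op": "servo_tool", "data": {
  "translation": [
    [0,0,0],
    [0,0,0],
    [0,0,0],
    [0,0,0],
    [0,0,0],
    [0,0,0],
    [0,0,0]
  ],
  "dr": [
    [0,0,0],
    [0,0,0],
    [0,0,0],
    [0,0,0],
    [0,0,0],
    [0,0,0],
    [0,0,0]
  ],
  "claw": [0.7,0.7,0.7,0.7,0.7,0.7,0.7]
}}

```text
time: 14.45
ee_pos: [0.5567, -0.02, 0.1932]
eef_rot: [-1.013, -2.974, 0.0]
wrist_force: [0.6, -0.1, 0.6]
gripper_width: 0.0636
gripper_force: 0.0
```

Emit:
{"op": "servo_tool", "data": {
  "translation": [
    [0,0,-0.2],
    [0,0,-0.4],
    [0,0,-0.6],
    [0,0,-0.8],
    [0,0,-0.8],
    [0,0,-0.8]
  ],
  "dr": [
    [0,0,0],
    [0,0,0],
    [0,0,0],
    [0,0,0],
    [0,0,0],
    [0,0,0]
  ],
  "claw": [0.7,0.7,0.7,0.7,0.7,0.7]
}}

```text
time: 15.05
ee_pos: [0.5566, -0.0198, 0.2891]
eef_rot: [1.013, 2.974, 0.0]
wrist_force: [0.2, 0.2, -0.2]
gripper_width: 0.0652
gripper_force: 0.0
```

```bash
python3 st.py; python3 - <<'E'
from h import *
c=get_calibration("wrist"); cv2.imwrite('pics/w3.png',read_camera('wrist')[:,:,::-1])
np.save('cw.npy',c)
E
```

```text
15.05 [ 0.5566 -0.0198  0.2891] j7 1.0475952596100024 tq [-0.0146 -0.0121  0.0253] F [ 0.1651  0.1833 -0.1545] w 0.0651968733779624 0.0 yaw 2.4852714639733167 ze [ 0.0001  0.     -1.    ]
```

View pics/w3.png

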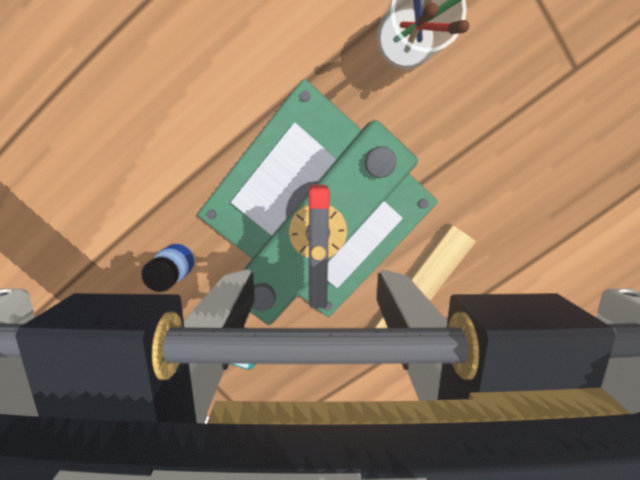

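The wrist view shows the released bar upright in the frame from (319,190) to (318,305), still lined up with the tool yaw of 2.485. The tool is clear of it, and the jar, ink and bar show no sign of having moved.

```bash
python3 -c "
from rig import ticket
print(ticket.finish_job())"
```

```text
the job is handed in; nothing more can be done
None
```

I turned the screw clockwise to its stop and tightened it to about 0.36 N m. I then backed it off by about a quarter turn (92° from the tight position, about 87° from first contact), released the handle, and handed the job in at about 15 s; no verdict came back.

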